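# Set the burner under the chafing dish

## Task

Pick up the long-handled burner by its handle, slide it in under the chafing dish from the front and set it down on the plate of the burner rack, short of the round recess; then work it gently along the plate until its foot drops fully into the recess, and leave it sitting there level with the handle pointing out to the front. Keep the burner upright and clear of the pan above it, use a light touch rather than force, and do not bump the chafing dish or disturb the other things on the table.

Things in the scene. Friction and masses are not known exactly. Their poses are not given: they have to be found in the camera images.
- chafer: Chafing dish: stand of thin brass legs with a covered steel pan, 192 mm deep (x), 352 wide (y), 227 high. It does not move. Origin on the table under its centre; x points from its open front (robot's side) to its back, y to its left, z up. Legs 12 mm thick at x = +-85, y = +-168 mm; the front between them is open. A burner rack lies under the pan on its two side rails, see rack_nominal
- rack_nominal (a point): Chafer's centre at the height of the rack plate's top, 14 mm over the table. Plate fixed, 116 mm wide, with a round recess 65 mm wide and 6 mm deep; reaches 88 mm to front and 58 mm to back of the recess's centre. Turned-up sides 17 mm high, 86 mm apart, flared to 112 mm in front. Recess and plate are at y = 0 but up to 28 mm to front or back of this point: not measured, must be felt
- pan: Steel pan and cover of the chafing dish, fixed in the stand; origin and axes as chafer. Its flat underside is 90 mm over the table and reaches 86 mm to front and back of the centre and 165 mm to each side. From 142 mm up, the stand's frame and the pan's rim reach 96 mm to the front
- burner: Loose burner, 0.2 to 0.36 kg, balance point near the pot: round steel pot, 80 mm diameter, dark top, long black handle along its -x axis (z up). Origin at the centre of its underside. Stepped base: foot 60 mm diameter, 5 mm high; above it the pot, from 5 to 59 mm. Standing on the rack plate its origin is 14 mm over the table; with the foot down in the recess (2.5 mm play all round) 9 mm
- burner_grip (a point): Point on the burner's handle to grip: x = -178, y = 0, z = 38 mm in the burner's frame. The handle is level: a thin steel strap, then a black grip from x = -84 to -200 mm, 22 mm wide (y), 14 mm high (z), centred at z = 38 mm, with a flat end face at x = -200
- candle: Bystander: ivory pillar candle in an open glass cylinder of 90 mm diameter, 160 mm high; origin under its centre
- goblet: Bystander: stemmed wine glass, 76 mm in diameter, 190 mm high; origin under its centre
- plates: Bystander: stack of five small white plates, 130 mm in diameter, 44 mm high; origin under its centre
Things that resemble listed ones, but are neither listed nor needed, are in the scene too. Leave any red look-alike of the burner alone.

How it is judged:
By the outcome, as a careful person would: the job done as asked, in the order asked, and still so for the second after the job is handed in, with the robot touching nothing.
It also fails if it takes over 61 s, if anything falls off the work surface, if the arm or the gripper's body presses on something with over 40 N, if the wrist force passes 120 N, or if a joint passes its speed limit or range.

## Robot

A 6-joint arm with a two-finger parallel gripper is mounted at the origin on the work surface. World frame = base frame: x ahead of the robot, y to its left, z up, the work surface at z = 0. Lengths are in mm, angles in rad, forces in N, time in s.
With the tool pointing down it reaches from about 275 to 875 mm from the base axis. Payload 12.5 kg.
Tool frame: the origin (TCP) lies on the mounting face of the last link; the fingertips stand 173 mm ahead of it and the grasp point (between the pads) lies 155 mm ahead of it (bot.hold_point_z is the distance from the TCP to the grasp point, in mm); z points along the fingers, y is the line along which they close (so a half turn about z gives the same grasp; the last joint's range is limited). The gripper opens to 85 mm and grips with 20 to 120 N. Pads are 22 mm wide; open, the fingers measure 114 mm over their backs; the gripper's body (76 mm by 85 mm) begins 54 mm behind the grasp point. The pads swing forward as they close: fully open they stand 13 mm farther back than shut.
Start: joints at [-1.435, 0.351, 1.652, -0, 1.139, -0.085], TCP at [120.477, -536.629, 404.69] pointing down, gripper open.
Joint ranges: [-2.75, 2.75], [-0.79, 2.1], [0.01, 2.65], [-1.57, 4.71], [0.07, 3.14], [-2.87, 2.87]. Speed limits (rad/s): [2.22, 2.22, 2.79, 3.14, 3.14, 3.14].

## Interface

Orientations are given as [roll, pitch, yaw] about the fixed x, y, z axes, in that order (R = Rz(yaw) Ry(pitch) Rx(roll)).
In Python, from workcell import bot gives the robot as it stands. The module is installed in compiled form; this text tells all that it offers.
- The arm moves only by the shell command python3 -m crank 'ROWS' [FORCE]. ROWS is JSON, a list of rows, each an object of numbers: "fingers": the closure, from -1 (fully open) to 1 (shut); "dx", "dy", "dz": the shift along the tool's x, y, z in units of 25 mm (1.0 is 25 mm); "ax", "ay", "az": the turn, a rotation vector about the tool's x, y, z in units of 6 degrees (1.0 is 6 degrees). A call has 1 to 12 rows; each row shifts and turns the commanded pose from where the row before left it, along the tool's axes as they then stand; what a row does not reach is not made up. A row lasts 1/10 s, in which the tool goes at most 50 mm and 8.59 degrees, less where a joint would pass 70% of its speed; a pose out of reach is approached as far as the arm can. A call is refused whole if a number of a shift passes 1 or a number of a turn 1, either way. A call with a gripper value outside its range is refused whole. The fingers move at their own pace and stop on an object; FORCE is the grip in N (left out, the last holds). Time passes only in rows, so rows that do not move let the fingers close. It gives the time, the measured TCP pose, the force, the opening and the grip force at its end, in the units of the state.
- bot.get_state(): the state, without advancing time (a new reading comes with each control period).
- bot.grab_frame(name): name is "scene" or "side" or "wrist"; returns a dict with "img" (400x640x3 uint8, red, green, blue), "fx", "fy", "cx", "cy" (pixels), "world_to_cam" (4x4, takes a point from world to camera coordinates); the wrist camera has in their place "hand_eye" (4x4, takes a point from camera to tool coordinates, whose origin is the TCP and whose axes are the flange's). Camera axes: x right, y down, z forward; pixel columns grow to the right and rows downward; lengths in mm; the calibration is good to about 2 mm. A picture is of the moment at which its call begins: read the wrist's pose just before it. There is no depth.
- bot.close_job(): hands the job in; it is judged then, once.
Trained networks look in a picture, given as the dict that the camera call returned (one of the last four; its "shot" number tells which), for a name from the list of things; names that differ only in an ending like _2 or _b are one class to them, and where a whole thing is asked for, a point or a joint stands for the part that bears it (a point fixed in the world has none). Each returns a list of dicts, best first, with "confidence" (0 to 1); they miss things now and then, are a little off and sometimes report something else, mostly with a low value. They report only what shows in the picture. A call takes as long as a camera call. They do not tell look-alikes from the thing itself.
- bot.look_for(label, picture): "at" ([x, y, z] in mm, in the coordinates of the camera as it stood for that picture, good to about 4 mm: the middle of the surface that is visible of it).
- bot.outline_of(label, picture): "region" (400x640 bool, what is visible of it).
- bot.spot_point(label, picture): "at" ([x, y, z] in mm, in the coordinates of the camera as it stood for that picture, good to about 4 mm: a listed point, or the origin of a listed thing).
The state is a dict: "time": time; "joints": joint angles; "joint_vel": joint speeds; "tau": joint torques, N m; "position": TCP position; "ee_rot": TCP orientation; "contact_force": force on the tool from outside, world axes, zero at the start; "wrist_torque": the same for the moment, N m; "gripper_width": opening from 0.0 (shut) to 1.0 (fully open); "grasp_force": force on a finger pad.
Only numpy, scipy, OpenCV 4.12 (cv2) and the standard library are available. Lean on these libraries where they do the work, as an engineer would, in place of code of your own. Each camera call takes 0.05 s, during which the arm holds its last target. There are 200 camera calls.

## Working session

There is one attempt and no reset: what is moved stays moved. The work goes in short steps, Python scripts to look and compute and a shell command to move; the robot and the scene stay as the last step left them, time stands still between calls to the robot, and variables do not carry over. Pictures are saved under pics/ and viewed, at most 10 in all, crops included, and the job is handed in when it is done.

```bash
mkdir -p pics; cat > h.py <<'E'
import numpy as np, cv2
from workcell import bot
from scipy.spatial.transform import Rotation as R
def T():
    s=bot.get_state(); M=np.eye(4); M[:3,:3]=R.from_euler('xyz',s['ee_rot']).as_matrix(); M[:3,3]=s['position']; return M
def grab(n):
    t=T(); p=bot.grab_frame(n)
    c2w=t@np.array(p['hand_eye']) if n=='wrist' else np.linalg.inv(np.array(p['world_to_cam']))
    return p,c2w
def save(p,f): cv2.imwrite('pics/'+f,np.ascontiguousarray(p['img'][:,:,::-1]))
def w(c2w,a): return (c2w@np.append(a,1))[:3]
def px(p,c2w,P):
    q=np.linalg.inv(c2w)@np.append(P,1); return p['fx']*q[0]/q[2]+p['cx'],p['fy']*q[1]/q[2]+p['cy']
E
cat > a.py <<'E'
from h import *
s=bot.get_state();print(s)
np.set_printoptions(precision=1,suppress=True)
for n in ['scene','side']:
    p,c=grab(n);save(p,n+'0.png');print(n,'cam',c[:3,3])
    for l in ['chafer','rack_nominal','burner','burner_grip','pan','candle','goblet','plates']:
        for d in bot.spot_point(l,p)[:3]: 
            P=w(c,d['at']);print(l,P,round(d['confidence'],2),np.array(px(p,c,P)))
E
python3 a.py
```

```text
{'time': 0.0, 'joints': array([-1.43463850e+00,  3.51214903e-01,  1.65241486e+00,  2.39312279e-05,
        1.13910469e+00, -8.46039243e-02]), 'joint_vel': array([ 0.00015038,  0.00026076, -0.00019194,  0.00027827,  0.00103767,
       -0.00029635]), 'tau': array([-1.58838724e-03, -5.06102014e+01, -2.91404969e+01, -1.92325183e-04,
        4.55646936e-03, -4.26413294e-06]), 'position': array([ 120.44228786, -536.51774931,  404.17350136]), 'ee_rot': array([-3.14045677e+00, -1.18132244e-04,  2.20751660e-01]), 'contact_force': array([-0.13839612,  0.57968695,  0.10999275]), 'wrist_torque': array([ 0.05213225, -0.01541748, -0.00937136]), 'grasp_force': 0.0, 'gripper_width': 0.997658958306311}
scene cam [ 201.9  548.5 1773.7]
chafer [736.7 -50.1  -3.4] 0.74 [323.9 151.3]
rack_nominal [739.7 -47.3   5.7] 0.68 [322.9 150.3]
rack_nominal [717.8 327.8   2. ] 0.63 [256.4 223.8]
burner [565.8 291.3  -2.7] 0.84 [293.7 245. ]
burner [ 378.  -152.9   -1.6] 0.71 [413.8 193.5]
burner [466.1 619.6  -2.1] 0.56 [247.3 333.5]
burner_grip [ 321.1 -315.6   37.4] 0.97 [455.9 169.6]
burner_grip [ 723.5 -341.7    1. ] 0.64 [377.1 103.4]
burner_grip [384.4 309.   38.7] 0.6 [327.7 281.2]
pan [ 587.8 -297.3    0.6] 0.71 [396.1 132.3]
pan [742.9 -51.8  -1.3] 0.59 [323.1 149.8]
candle [ 591.2 -293.2    0.7] 0.75 [394.7 132.5]
goblet [ 723.4 -339.9    2.9] 0.63 [376.9 103.4]
plates [718.5 330.9   3.1] 0.8 [255.6 224.2]
side cam [ 967.7  348.5 1391.5]
burner [462.9 619.5  -1.8] 0.79 [467.2 248.5]
burner [ 382.4 -151.6   -0.6] 0.74 [275.1 128.1]
burner [564.  295.1   2.6] 0.73 [364.2 228.5]
burner_grip [388.2 453.3  40.1] 0.78 [432.7 202.1]
burner_grip [ 321.1 -316.6   35.8] 0.76 [243.2  90.3]
burner_grip [392.6 302.3  42.2] 0.6 [390.4 182.5]
candle [ 589.3 -295.7    3.9] 0.85 [209.2 156.4]
goblet [ 720.3 -343.2   -4.9] 0.82 [177.3 182. ]
plates [715.2 326.2  -2.3] 0.62 [351.5 273.6]
plates [ 588.4 -296.6   -0. ] 0.29 [209.4 156.5]
```

View pics/scene0.png

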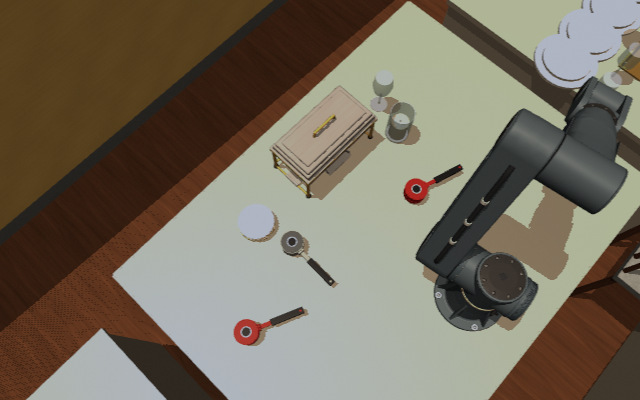

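View pics/side0.png

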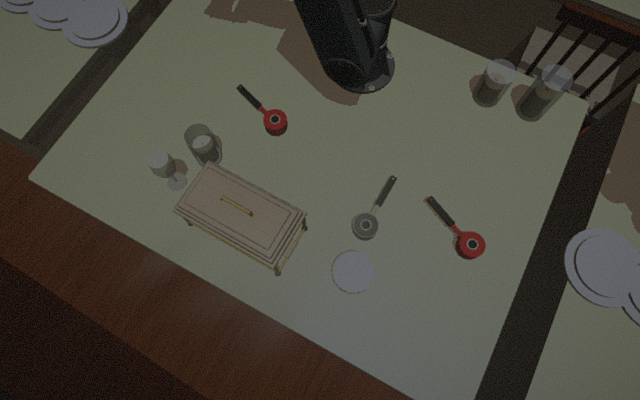

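The steel burner (pot at 293,243 in scene, handle end at 333,284) is the target; both red ones are look-alikes. The chafer is at (323,140), and its grey rack tongue sticks out at (338,160).

```bash
cat > b.py <<'E'
from h import *
np.set_printoptions(precision=3,suppress=True)
p,c=grab('wrist');print(np.array(p['hand_eye']),p['fx'],p['cx'],p['cy'])
p,c=grab('scene')
im=p['img'][80:205,255:400,::-1];cv2.imwrite('pics/crop1.png',cv2.resize(im,None,fx=5,fy=4.8,interpolation=cv2.INTER_CUBIC))
E
python3 b.py
```

```text
[[ 0.001 -0.956 -0.292 75.303]
 [ 1.     0.001  0.     0.383]
 [ 0.    -0.292  0.956 32.382]
 [ 0.     0.     0.     1.   ]] 278.9709531654964 321.6070759482355 198.33723822249732
```

```bash
python3 -m crank '[{"dx":1,"dy":-1,"az":0.6},{"dx":1,"dy":-1,"az":0.6},{"dx":1,"dy":-1,"az":0.6},{"dx":1,"dy":-1,"az":0.3},{"dx":1,"dy":-1},{"dx":1,"dy":-1},{"dx":1,"dy":-1},{"dx":1,"dy":-1},{"dx":0.5,"dy":-1},{"dy":-1},{"dy":-1},{"dy":-1}]'
```

```text
$[0]: bad value
```

View pics/crop1.png

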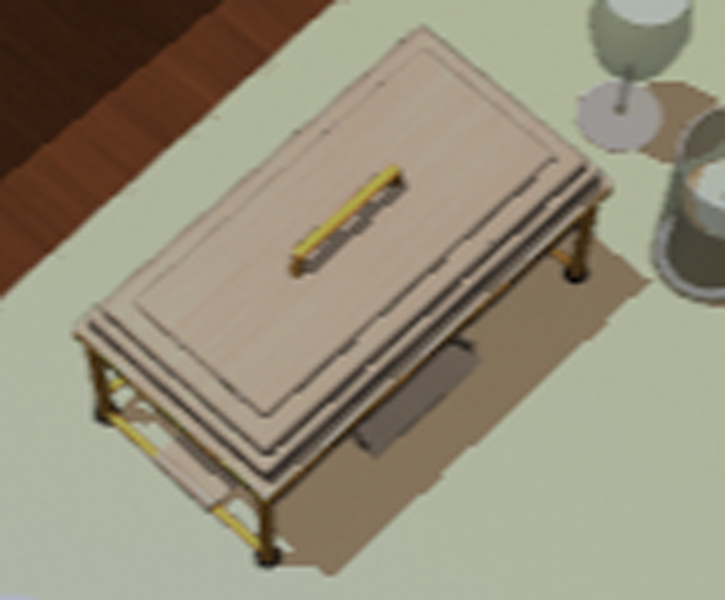

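```bash
cat > c.py <<'E'
from h import *
np.set_printoptions(precision=1,suppress=True)
p,c=grab('scene')
def ray(u,v,z):
    d=c[:3,:3]@np.array([(u-p['cx'])/p['fx'],(v-p['cy'])/p['fy'],1]); return c[:3,3]+d*(z-c[2,3])/d[2]
A=ray(308.4,195.3,3);B=ray(370,136.3,3);C=ray(275.8,165.5,3)
print(A,B,C,'len',np.linalg.norm(A-B),np.linalg.norm(A-C),'yaw',np.arctan2(*(A-B)[[1,0]])-np.pi/2,np.arctan2(*(C-A)[[1,0]]),'ctr',(B+C)/2)
print('rack',ray(330,174.8,14),ray(350.4,154,14))
E
python3 c.py; python3 -m crank '[{"dx":1.0,"dy":-1.0,"dz":0.0,"ax":0.0,"ay":0.0,"az":0.5,"fingers":-1.0}]'
```

```text
[655.9 120.3   3. ] [ 649.2 -214.8    3. ] [826.5 118.3   3. ] len 335.13204263632366 170.69024647153918 yaw -0.019977197114788625 -0.012024448340426153 ctr [737.8 -48.2   3. ]
rack [650.3   9.8  14. ] [ 651.5 -104.4   14. ]
time: 1.15
position: [138.5, -508.1, 404.5]
ee_rot: [3.14, 0.0, 0.166]
contact_force: [1.3, -0.0, -1.0]
gripper_width: 1.0
grasp_force: 0.0
```

```bash
python3 -m crank '[{"dx":0.7,"dy":-1.0,"az":0.5,"fingers":-1.0},{"dx":0.7,"dy":-1.0,"az":0.5,"fingers":-1.0},{"dx":0.7,"dy":-1.0,"az":0.5,"fingers":-1.0},{"dx":0.7,"dy":-1.0,"az":0.2,"fingers":-1.0},{"dx":0.7,"dy":-1.0,"fingers":-1.0},{"dx":0.7,"dy":-1.0,"fingers":-1.0},{"dx":0.7,"dy":-1.0,"fingers":-1.0},{"dx":0.7,"dy":-1.0,"fingers":-1.0},{"dx":0.7,"dy":-1.0,"fingers":-1.0},{"dx":0.7,"dy":-1.0,"fingers":-1.0},{"dx":0.7,"dy":-1.0,"fingers":-1.0},{"dx":0.7,"dy":-1.0,"fingers":-1.0}]'
python3 -m crank '[{"dx":0.7,"dy":-1.0,"dz":1.0,"fingers":-1.0},{"dx":0.7,"dy":-1.0,"dz":1.0,"fingers":-1.0},{"dx":0.7,"dy":-1.0,"dz":1.0,"fingers":-1.0},{"dx":0.7,"dy":-1.0,"dz":1.0,"fingers":-1.0},{"dy":-1.0,"dz":1.0,"fingers":-1.0},{"dy":-1.0,"dz":1.0,"fingers":-1.0},{"ay":1.0,"fingers":-1.0},{"ay":1.0,"fingers":-1.0},{"ay":1.0,"fingers":-1.0},{"ay":1.0,"fingers":-1.0},{"ay":1.0,"fingers":-1.0},{"ay":1.0,"fingers":-1.0}]'
```

```text
$[0]: bad value
$[0]: bad value
```

```bash
python3 -m crank '[{"dx":0.7,"dy":-1.0,"dz":0,"ax":0,"ay":0,"az":0.5,"fingers":-1},{"dx":0.7,"dy":-1.0,"dz":0,"ax":0,"ay":0,"az":0.5,"fingers":-1},{"dx":0.7,"dy":-1.0,"dz":0,"ax":0,"ay":0,"az":0.5,"fingers":-1},{"dx":0.7,"dy":-1.0,"dz":0,"ax":0,"ay":0,"az":0.2,"fingers":-1},{"dx":0.7,"dy":-1.0,"dz":0,"ax":0,"ay":0,"az":0,"fingers":-1},{"dx":0.7,"dy":-1.0,"dz":0,"ax":0,"ay":0,"az":0,"fingers":-1},{"dx":0.7,"dy":-1.0,"dz":0,"ax":0,"ay":0,"az":0,"fingers":-1},{"dx":0.7,"dy":-1.0,"dz":0,"ax":0,"ay":0,"az":0,"fingers":-1},{"dx":0.7,"dy":-1.0,"dz":0,"ax":0,"ay":0,"az":0,"fingers":-1},{"dx":0.7,"dy":-1.0,"dz":0,"ax":0,"ay":0,"az":0,"fingers":-1},{"dx":0.7,"dy":-1.0,"dz":0,"ax":0,"ay":0,"az":0,"fingers":-1},{"dx":0.7,"dy":-1.0,"dz":0,"ax":0,"ay":0,"az":0,"fingers":-1}]'
python3 -m crank '[{"dx":0.7,"dy":-1.0,"dz":1.0,"ax":0,"ay":0,"az":0,"fingers":-1},{"dx":0.7,"dy":-1.0,"dz":1.0,"ax":0,"ay":0,"az":0,"fingers":-1},{"dx":0.7,"dy":-1.0,"dz":1.0,"ax":0,"ay":0,"az":0,"fingers":-1},{"dx":0.7,"dy":-1.0,"dz":1.0,"ax":0,"ay":0,"az":0,"fingers":-1},{"dx":0,"dy":-1.0,"dz":1.0,"ax":0,"ay":0,"az":0,"fingers":-1},{"dx":0,"dy":-1.0,"dz":1.0,"ax":0,"ay":0,"az":0,"fingers":-1},{"dx":0,"dy":0,"dz":0,"ax":0,"ay":1.0,"az":0,"fingers":-1},{"dx":0,"dy":0,"dz":0,"ax":0,"ay":1.0,"az":0,"fingers":-1},{"dx":0,"dy":0,"dz":0,"ax":0,"ay":1.0,"az":0,"fingers":-1},{"dx":0,"dy":0,"dz":0,"ax":0,"ay":1.0,"az":0,"fingers":-1},{"dx":0,"dy":0,"dz":0,"ax":0,"ay":1.0,"az":0,"fingers":-1},{"dx":0,"dy":0,"dz":0,"ax":0,"ay":1.0,"az":0,"fingers":-1}]'
```

```text
time: 2.35
position: [342.5, -201.3, 404.9]
ee_rot: [3.141, -0.0, -0.01]
contact_force: [0.9, -0.6, -0.4]
gripper_width: 1.001
grasp_force: 0.0
time: 3.55
position: [414.1, -51.1, 254.9]
ee_rot: [-3.12, -0.502, -0.008]
contact_force: [-0.5, 0.9, 0.1]
gripper_width: 0.999
grasp_force: 0.0
```

```bash
python3 -m crank '[{"dx":0,"dy":0,"dz":0,"ax":0,"ay":1.0,"az":0,"fingers":-1},{"dx":0,"dy":0,"dz":0,"ax":0,"ay":1.0,"az":0,"fingers":-1},{"dx":0,"dy":0,"dz":0,"ax":0,"ay":1.0,"az":0,"fingers":-1},{"dx":0,"dy":0,"dz":0,"ax":0,"ay":1.0,"az":0,"fingers":-1},{"dx":-0.9,"dy":0,"dz":0.4,"ax":0,"ay":0,"az":0,"fingers":-1},{"dx":-0.9,"dy":0,"dz":0.4,"ax":0,"ay":0,"az":0,"fingers":-1},{"dx":-0.9,"dy":0,"dz":0.4,"ax":0,"ay":0,"az":0,"fingers":-1},{"dx":0,"dy":0,"dz":0,"ax":0,"ay":0,"az":0,"fingers":-1},{"dx":0,"dy":0,"dz":0,"ax":0,"ay":0,"az":0,"fingers":-1}]'
python3 - <<'E'
from h import *
p,c=grab('wrist');save(p,'w1.png');np.save('w1c.npy',c)
print(c[:3,3],bot.get_state()['ee_rot'])
for l in ['chafer','rack_nominal']:
    for d in bot.spot_point(l,p)[:2]: print(l,w(c,d['at']),d['confidence'])
E
```

```text
time: 4.45
position: [383.6, -45.0, 199.1]
ee_rot: [-3.07, -0.639, -0.017]
contact_force: [-0.4, -0.1, 0.4]
gripper_width: 1.003
grasp_force: 0.0
[462.59983273 -44.28245258 217.27446253] [-3.07017338 -0.64012426 -0.01656563]
chafer [ 7.36175276e+02 -4.89606469e+01 -5.67708167e-01] 0.83
rack_nominal [740.94976336 -46.37023754  15.77285639] 0.86
rack_nominal [738.20671311 -47.68262056  -0.92814137] 0.37
```

View pics/w1.png

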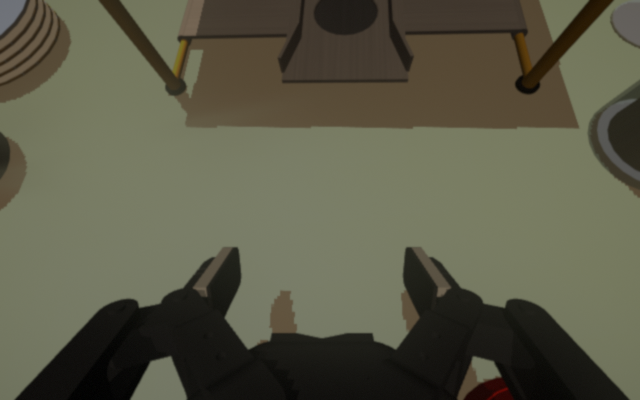

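```bash
python3 - <<'E'
from h import *
np.set_printoptions(precision=1,suppress=True)
p,c=grab('wrist'); g=cv2.cvtColor(p['img'],cv2.COLOR_RGB2GRAY)
def ray(u,v,z):
    d=c[:3,:3]@np.array([(u-p['cx'])/p['fx'],(v-p['cy'])/p['fy'],1]); return c[:3,3]+d*(z-c[2,3])/d[2]
for n,q in dict(fl=(283,81,14),fr=(408,79.5,14),recfront=(346,35,14),recL=(313.5,13,14),recR=(378.5,11,14),legL=(176,87,4),legR=(528,84,4)).items(): print(n,ray(*q))
# dark ellipse bounds
for u in (330,346,362): print(u,g[0:50:2,u])
for v in (6,10,14,18): print(v,g[v,300:392:3])
E
cat >> h.py <<'E'
E
```

```text
fl [651.3   8.3  14. ]
fr [ 650.2 -105.4   14. ]
recfront [706.3 -49.9  14. ]
recL [738.  -16.8  14. ]
recR [737.6 -82.7  14. ]
legL [655.7 117.6   4. ]
legR [ 651.6 -215.3    4. ]
330 [28 29 29 30 30 29 30 30 30 30 31 30 30 30 30 30 31 40 58 59 60 60 59 60
 60]
346 [28 29 29 30 29 29 30 30 29 29 30 29 31 31 31 30 31 31 38 58 60 60 61 61
 61]
362 [29 28 28 28 28 29 29 29 30 29 30 29 30 31 30 31 37 57 60 59 60 59 60 60
 60]
6 [49 29 58 58 59 53 30 31 30 29 30 29 30 29 29 30 30 28 29 28 29 28 28 29
 30 38 58 59 59 44 28]
10 [44 34 60 58 58 35 31 31 30 29 29 30 29 29 30 29 29 29 30 30 30 28 29 30
 29 29 55 60 60 47 26]
14 [37 37 59 58 58 31 31 31 30 31 30 30 30 29 29 31 28 29 28 30 30 29 29 30
 29 29 55 59 60 53 24]
18 [33 46 58 58 58 33 32 32 31 30 30 30 30 29 30 30 29 30 30 29 31 29 30 29
 29 32 58 60 59 54 24]
```

```bash
python3 - <<'E'
from h import *
im=cv2.imread('pics/w1.png')[0:110,150:560]; cv2.imwrite('pics/w1c.png',cv2.resize(im*1,None,fx=1.9,fy=1.9*2.5,interpolation=cv2.INTER_CUBIC))
E
```

```text
(no output)
```

View pics/w1c.png

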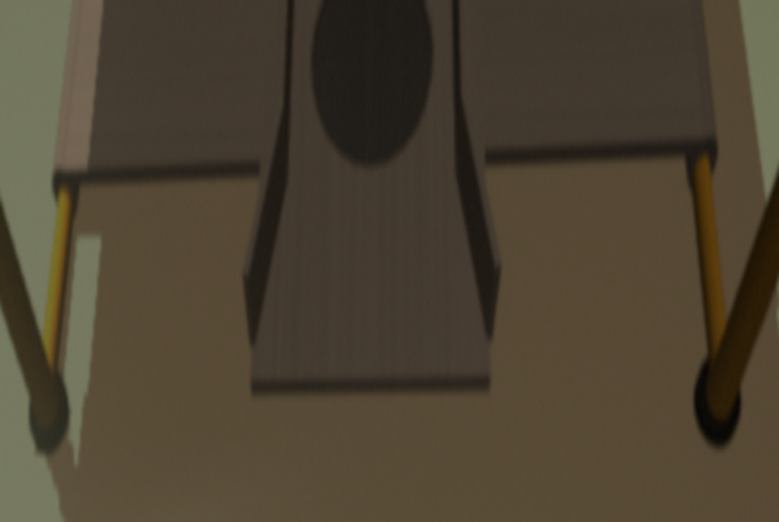

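The front edge is at (283–408, 81) and the dark recess is centred at (346, 12). Both methods put the recess at x ≈ 738.5, y ≈ -49.5, with rack yaw ≈ -0.012.

```bash
cat >> h.py <<'E'
def Rt(yaw,tilt): return R.from_euler('xyz',[np.pi,-np.radians(tilt),yaw])
def plan(pos,yaw,tilt,grasp=False):
    """turn (units of 6deg, tool frame) to make first, then shift (units of 25mm) in the turned frame"""
    s=bot.get_state(); r0=R.from_euler('xyz',s['ee_rot']); r1=Rt(yaw,tilt); pos=np.array(pos,float)
    if grasp: pos=pos-r1.apply([0,0,bot.hold_point_z])
    print('TCP target',pos.round(1),'turn',(np.degrees((r0.inv()*r1).as_rotvec())/6).round(2),'shift in turned frame',(r1.inv().apply(pos-s['position'])/25).round(2))
def gp():
    t=T(); return (t@np.array([0,0,bot.hold_point_z,1]))[:3]
E
python3 -c "
from h import *
plan([290,308,300],-.07,24)"
```

```text
TCP target [290. 308. 300.] turn [-0.93 -2.1   0.52] shift in turned frame [ -2.69 -13.82  -5.59]
```

```bash
python3 -m crank '[{"dx":-0.2,"dy":0,"dz":-0.5,"ax":-0.5,"ay":-1,"az":0.3,"fingers":-1},{"dx":-0.2,"dy":0,"dz":-0.5,"ax":-0.4,"ay":-1,"az":0.2,"fingers":-1},{"dx":-0.2,"dy":-1,"dz":-0.5,"ax":0,"ay":-0.1,"az":0,"fingers":-1},{"dx":-0.2,"dy":-1,"dz":-0.5,"ax":0,"ay":0,"az":0,"fingers":-1},{"dx":-0.2,"dy":-1,"dz":-0.5,"ax":0,"ay":0,"az":0,"fingers":-1},{"dx":-0.2,"dy":-1,"dz":-0.5,"ax":0,"ay":0,"az":0,"fingers":-1},{"dx":-0.2,"dy":-1,"dz":-0.5,"ax":0,"ay":0,"az":0,"fingers":-1},{"dx":-0.2,"dy":-1,"dz":-0.5,"ax":0,"ay":0,"az":0,"fingers":-1},{"dx":-0.2,"dy":-1,"dz":-0.5,"ax":0,"ay":0,"az":0,"fingers":-1},{"dx":-0.2,"dy":-1,"dz":-0.5,"ax":0,"ay":0,"az":0,"fingers":-1},{"dx":-0.2,"dy":-1,"dz":-0.5,"ax":0,"ay":0,"az":0,"fingers":-1},{"dx":-0.2,"dy":-1,"dz":0,"ax":0,"ay":0,"az":0,"fingers":-1}]'
python3 -m crank '[{"dx":0,"dy":-1,"dz":0,"ax":0,"ay":0,"az":0,"fingers":-1},{"dx":0,"dy":-1,"dz":0,"ax":0,"ay":0,"az":0,"fingers":-1},{"dx":0,"dy":-1,"dz":0,"ax":0,"ay":0,"az":0,"fingers":-1},{"dx":0,"dy":-0.8,"dz":0,"ax":0,"ay":0,"az":0,"fingers":-1},{"dx":0,"dy":0,"dz":0,"ax":0,"ay":0,"az":0,"fingers":-1},{"dx":0,"dy":0,"dz":0,"ax":0,"ay":0,"az":0,"fingers":-1}]'
python3 - <<'E'
from h import *
np.set_printoptions(precision=1,suppress=True)
p,c=grab('wrist');save(p,'w2.png')
for l in ['burner','burner_grip']:
    for d in bot.spot_point(l,p)[:2]:
        P=w(c,d['at']);print(l,P,d['confidence'],np.array(px(p,c,P)))
m=bot.outline_of('burner',p)
if m:
    v,u=np.nonzero(m[0]['region']); print(u.min(),u.max(),v.min(),v.max())
hsvv=p['img'].max(2)
def ray(u,v,z):
    d=c[:3,:3]@np.array([(u-p['cx'])/p['fx'],(v-p['cy'])/p['fy'],1]); return c[:3,3]+d*(z-c[2,3])/d[2]
# handle centreline: per row, mid of dark mask columns projected at z=45 (top of grip)
reg=m[0]['region']
for vv in range(v.min(),v.max(),14):
    uu=np.nonzero(reg[vv])[0]
    if len(uu): print(vv,uu.min(),uu.max(),ray((uu.min()+uu.max())/2,vv,45))
E
```

```text
time: 5.85
position: [315.1, 89.6, 240.7]
ee_rot: [-3.086, -0.525, -0.056]
contact_force: [1.1, -0.4, 0.4]
gripper_width: 0.999
grasp_force: 0.0
time: 6.45
position: [318.1, 153.0, 243.6]
ee_rot: [-3.085, -0.532, -0.055]
contact_force: [-0.2, -1.2, -0.7]
gripper_width: 1.003
grasp_force: 0.0
burner [570.  293.9  -2.5] 0.85 [193.6 102. ]
burner_grip [388.8 300.6  35.4] 0.85 [141.4 283.5]
112 224 24 306
24 160 160 [622.5 306.5  45. ]
38 129 196 [606.5 302.3  45. ]
52 116 205 [591.3 302.5  45. ]
66 112 214 [576.2 298.5  45. ]
80 112 221 [561.6 293.7  45. ]
94 117 224 [547.3 288.5  45. ]
108 135 222 [533.2 280.   45. ]
122 145 211 [519.9 279.1  45. ]
136 152 172 [507.6 291.7  45. ]
150 150 169 [495.1 292.4  45. ]
164 146 168 [482.8 293.1  45. ]
178 138 172 [470.8 293.3  45. ]
192 136 170 [459.2 293.6  45. ]
206 133 168 [447.8 294.2  45. ]
220 131 165 [436.6 294.9  45. ]
234 128 163 [425.8 295.5  45. ]
248 126 161 [415.1 295.7  45. ]
262 124 160 [404.8 295.5  45. ]
276 121 157 [394.6 296.5  45. ]
290 119 155 [384.7 296.7  45. ]
304 138 152 [374.9 289.4  45. ]
```

View pics/w2.png

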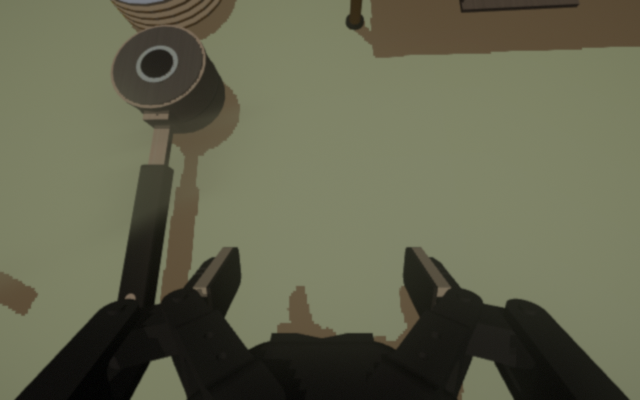

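The burner's pot is at (158,68) and its handle runs down to (135,300), left of the open fingers. The arm moved less than commanded, so I'm checking the joints.

```bash
python3 -c "
from h import *
s=bot.get_state();print(s['joints'].round(3))
plan([300,298,300],-.05,20);plan([330,298,330],-.05,15)"
```

```text
[ 0.354  0.281  2.367  4.583  0.152 -2.656]
TCP target [300. 298. 300.] turn [-0.51 -1.73 -0.01] shift in turned frame [-0.18 -5.78 -2.48]
TCP target [330. 298. 330.] turn [-0.51 -2.57  0.02] shift in turned frame [ 1.08 -5.84 -3.3 ]
```

```bash
cat > k.py <<'E'
from h import *
np.set_printoptions(precision=2,suppress=True)
s=bot.get_state();q=s['joints'];Rm=R.from_euler('xyz',s['ee_rot'])
def fk(q,sg4=1,sg6=1,c=0): return R.from_euler('ZYZYZ',[q[0],q[1]+q[2],sg4*q[3],q[4],sg6*q[5]+c])
for c in (0,np.pi/2,np.pi,-np.pi/2):
  for s4 in (1,-1):
    for s6 in (1,-1):
      e=(fk(q,s4,s6,c).inv()*Rm).magnitude()
      if e<.1: print('ok',c,s4,s6,e); best=(s4,s6,c)
# cone path
n=23; r=Rm; tot=[]
sumq=q[3]+q[5]; a=.95
for i in range(1,n+1):
    qq=q.copy(); qq[3]=q[3]*(1-i/n); qq[5]=sumq-qq[3]
    r1=fk(qq,*best); v=np.degrees((r.inv()*r1).as_rotvec())/6; r=r1; tot.append(v)
print(np.array(tot)); 
E
python3 k.py
```

```text
Traceback (most recent call last):
  File "k.py", line 8, in <module>
    e=(fk(q,s4,s6,c).inv()*Rm).magnitude()
       ~~^^^^^^^^^^^
  File "k.py", line 4, in fk
    def fk(q,sg4=1,sg6=1,c=0): return R.from_euler('ZYZYZ',[q[0],q[1]+q[2],sg4*q[3],q[4],sg6*q[5]+c])
                                      ~~~~~~~~~~~~^^^^^^^^^^^^^^^^^^^^^^^^^^^^^^^^^^^^^^^^^^^^^^^^^^^
  File "scipy/spatial/transform/_rotation.pyx", line 1413, in scipy.spatial.transform._rotation.Rotation.from_euler
ValueError: Expected axis specification to be a non-empty string of upto 3 characters, got ZYZYZ
```

```bash
sed -i "s/return R.from_euler('ZYZYZ'.*/return R.from_euler('ZYZ',[q[0],q[1]+q[2],sg4*q[3]])*R.from_euler('YZ',[q[4],sg6*q[5]+c])/" k.py; python3 k.py
```

```text
ok 1.5707963267948966 1 1 6.333319359926337e-16
[[ 0.16  0.24  0.02]
 [ 0.2   0.2   0.02]
 [ 0.24  0.16  0.02]
 [ 0.27  0.11  0.02]
 [ 0.28  0.05  0.02]
 [ 0.29 -0.    0.02]
 [ 0.28 -0.06  0.02]
 [ 0.26 -0.11  0.02]
 [ 0.24 -0.16  0.02]
 [ 0.2  -0.21  0.02]
 [ 0.15 -0.24  0.02]
 [ 0.1  -0.27  0.02]
 [ 0.05 -0.28  0.02]
 [-0.01 -0.29  0.02]
 [-0.07 -0.28  0.02]
 [-0.12 -0.26  0.02]
 [-0.17 -0.23  0.02]
 [-0.21 -0.19  0.02]
 [-0.25 -0.15  0.02]
 [-0.27 -0.1   0.02]
 [-0.28 -0.04  0.02]
 [-0.29  0.02  0.02]
 [-0.28  0.07  0.02]]
```

```bash
python3 -m crank '[{"dx":0,"dy":0,"dz":0,"ax":0.16,"ay":0.24,"az":0.02,"fingers":-1},{"dx":0,"dy":0,"dz":0,"ax":0.2,"ay":0.2,"az":0.02,"fingers":-1},{"dx":0,"dy":0,"dz":0,"ax":0.24,"ay":0.16,"az":0.02,"fingers":-1},{"dx":0,"dy":0,"dz":0,"ax":0.27,"ay":0.11,"az":0.02,"fingers":-1},{"dx":0,"dy":0,"dz":0,"ax":0.28,"ay":0.05,"az":0.02,"fingers":-1},{"dx":0,"dy":0,"dz":0,"ax":0.29,"ay":0,"az":0.02,"fingers":-1},{"dx":0,"dy":0,"dz":0,"ax":0.28,"ay":-0.06,"az":0.02,"fingers":-1},{"dx":0,"dy":0,"dz":0,"ax":0.26,"ay":-0.11,"az":0.02,"fingers":-1},{"dx":0,"dy":0,"dz":0,"ax":0.24,"ay":-0.16,"az":0.02,"fingers":-1},{"dx":0,"dy":0,"dz":0,"ax":0.2,"ay":-0.21,"az":0.02,"fingers":-1},{"dx":0,"dy":0,"dz":0,"ax":0.15,"ay":-0.24,"az":0.02,"fingers":-1}]'
python3 k.py
```

```text
time: 7.75
position: [318.1, 152.2, 243.2]
ee_rot: [-2.82, -0.52, -0.063]
contact_force: [-0.1, 0.3, -0.2]
gripper_width: 0.999
grasp_force: 0.0
ok 1.5707963267948966 1 1 8.429903858341549e-16
[[ 0.06 -0.16  0.02]
 [ 0.04 -0.17  0.02]
 [ 0.03 -0.17  0.02]
 [ 0.01 -0.17  0.02]
 [-0.01 -0.17  0.02]
 [-0.02 -0.17  0.02]
 [-0.04 -0.17  0.02]
 [-0.06 -0.16  0.02]
 [-0.07 -0.16  0.02]
 [-0.09 -0.15  0.02]
 [-0.1  -0.14  0.02]
 [-0.11 -0.13  0.02]
 [-0.13 -0.12  0.02]
 [-0.14 -0.1   0.02]
 [-0.15 -0.09  0.02]
 [-0.15 -0.07  0.02]
 [-0.16 -0.06  0.02]
 [-0.17 -0.04  0.02]
 [-0.17 -0.03  0.02]
 [-0.17 -0.01  0.02]
 [-0.17  0.01  0.02]
 [-0.17  0.02  0.02]
 [-0.17  0.04  0.02]]
```

```bash
python3 -c "
from h import *
print(bot.get_state()['joints'].round(3))"
```

```text
[ 0.277  0.28   2.39   2.26   0.183 -0.4  ]
```

```bash
python3 -m crank '[{"dx":0,"dy":0,"dz":0,"ax":0.1,"ay":-0.33,"az":0.04,"fingers":-1},{"dx":0,"dy":0,"dz":0,"ax":0.04,"ay":-0.34,"az":0.04,"fingers":-1},{"dx":0,"dy":0,"dz":0,"ax":-0.03,"ay":-0.34,"az":0.04,"fingers":-1},{"dx":0,"dy":0,"dz":0,"ax":-0.1,"ay":-0.33,"az":0.04,"fingers":-1},{"dx":0,"dy":0,"dz":0,"ax":-0.16,"ay":-0.31,"az":0.04,"fingers":-1},{"dx":0,"dy":0,"dz":0,"ax":-0.21,"ay":-0.27,"az":0.04,"fingers":-1},{"dx":0,"dy":0,"dz":0,"ax":-0.27,"ay":-0.22,"az":0.04,"fingers":-1},{"dx":0,"dy":0,"dz":0,"ax":-0.3,"ay":-0.16,"az":0.04,"fingers":-1},{"dx":0,"dy":0,"dz":0,"ax":-0.33,"ay":-0.1,"az":0.04,"fingers":-1},{"dx":0,"dy":0,"dz":0,"ax":-0.34,"ay":-0.04,"az":0.04,"fingers":-1},{"dx":0,"dy":0,"dz":0,"ax":-0.34,"ay":0.02,"az":0.04,"fingers":-1}]'
python3 -c "
from h import *
print(bot.get_state()['joints'].round(3))
plan([300,300,300],-.05,14)
plan([388,300,38],-.05,14,True)"
```

```text
time: 8.85
position: [318.2, 152.4, 243.3]
ee_rot: [-3.036, -0.283, -0.034]
contact_force: [-0.7, -0.3, 0.4]
gripper_width: 1.001
grasp_force: 0.0
[0.313 0.277 2.327 0.021 0.237 1.883]
TCP target [300. 300. 300.] turn [-1.05 -0.36  0.17] shift in turned frame [-0.44 -5.86 -2.45]
TCP target [350.6 301.9 188.1] turn [-1.05 -0.36  0.17] shift in turned frame [ 0.43 -6.04  2.38]
```

```bash
cat > ik.py <<'E'
from h import *
from scipy.optimize import least_squares
def fkR(q): return R.from_euler('ZYZ',[q[0],q[1]+q[2],q[3]])*R.from_euler('YZ',[q[4],q[5]+np.pi/2])
def fkp(q,p):
    a1,d1,L2,L3,a3,d6=p; b=q[1]+q[2]
    r=a1+L2*np.sin(q[1])+L3*np.sin(b)+a3*np.cos(b); z=d1+L2*np.cos(q[1])+L3*np.cos(b)-a3*np.sin(b)
    return np.array([r*np.cos(q[0]),r*np.sin(q[0]),z])+fkR(q).apply([0,0,d6])
D=[([-1.4346385,.351214903,1.65241486,0,1.13910469,-.0846],[120.44,-536.52,404.17]),
([.354,.281,2.367,4.583,.152,-2.656],[318.1,153,243.6]),([.277,.28,2.39,2.26,.183,-.4],[318.1,152.2,243.2]),([.313,.277,2.327,.021,.237,1.883],[318.2,152.4,243.3])]
f=least_squares(lambda p:np.r_[np.concatenate([fkp(np.array(q),p)-x for q,x in D]),(p-[0,150,450,450,0,100])*.003],[0,150,450,450,0,100])
P=f.x
lo=[-2.75,-.79,.01,-1.57,.07,-2.87];hi=[2.75,2.1,2.65,4.71,3.14,2.87]
def ik(pos,yaw,tilt):
    r=Rt(yaw,tilt);pos=np.array(pos)-r.apply([0,0,155.])
    g=least_squares(lambda q:np.r_[fkp(q,P)-pos,200*(fkR(q).inv()*r).as_rotvec()],[np.arctan2(pos[1],pos[0]),.5,2,0,.6,1.57],bounds=(lo,hi))
    return g.x.round(2),round(g.cost,2)
if __name__=='__main__':
    print(P.round(1),f.cost)
    for t in (0,8,14,20,25):
        print(t,'pick',*ik([388,300,38],-.05,t),'lift',*ik([388,300,80],-.05,t),'place',*ik([560,-48,50],-.012,t))
E
python3 ik.py
```

```text
[-13.2 204.3 532.1 432.5  34.5  87.1] 4352.125796156596
0 pick [0.66 0.56 1.97 0.   0.61 2.28] 0.0 lift [0.66 0.49 1.95 0.   0.7  2.28] 0.0 place [-0.09  0.62  1.78 -0.    0.73  1.5 ] 0.0
8 pick [ 0.71  0.54  2.03 -0.21  0.48  2.51] 0.0 lift [ 0.71  0.46  2.01 -0.18  0.57  2.47] 0.0 place [-0.09  0.59  1.87  0.02  0.54  1.48] 0.0
14 pick [ 0.74  0.53  2.07 -0.46  0.4   2.78] 0.0 lift [ 0.74  0.45  2.06 -0.37  0.49  2.68] 0.0 place [-0.09  0.57  1.93  0.05  0.4   1.44] 0.0
20 pick [ 0.76  0.53  2.1  -0.56  0.36  2.87] 134.07 lift [ 0.78  0.44  2.09 -0.56  0.44  2.87] 24.64 place [-0.1   0.56  2.    0.12  0.24  1.37] 0.0
25 pick [ 0.78  0.52  2.12 -0.57  0.33  2.87] 628.78 lift [ 0.79  0.44  2.11 -0.58  0.41  2.87] 331.25 place [-0.1   0.55  2.05  0.34  0.12  1.16] 0.0
```

The local IK shows a half turn of the tool keeps joint 6 in range and puts the camera on the robot side, away from the dish, so I'll turn.

```bash
python3 -m crank '[{"dx":0,"dy":-1,"dz":-0.5,"ax":-0.5,"ay":-0.7,"az":0,"fingers":-1},{"dx":0,"dy":-1,"dz":-0.5,"ax":-0.5,"ay":-0.7,"az":0,"fingers":-1},{"dx":0,"dy":-1,"dz":-0.5,"ax":0,"ay":0,"az":-1,"fingers":-1},{"dx":0,"dy":-1,"dz":-0.5,"ax":0,"ay":0,"az":-1,"fingers":-1},{"dx":0,"dy":-1,"dz":-0.5,"ax":0,"ay":0,"az":-1,"fingers":-1},{"dx":0,"dy":-1,"dz":0,"ax":0,"ay":0,"az":-1,"fingers":-1},{"dx":0,"dy":0,"dz":0,"ax":0,"ay":0,"az":-1,"fingers":-1},{"dx":0,"dy":0,"dz":0,"ax":0,"ay":0,"az":-1,"fingers":-1},{"dx":0,"dy":0,"dz":0,"ax":0,"ay":0,"az":-1,"fingers":-1},{"dx":0,"dy":0,"dz":0,"ax":0,"ay":0,"az":-1,"fingers":-1},{"dx":0,"dy":0,"dz":0,"ax":0,"ay":0,"az":-1,"fingers":-1},{"dx":0,"dy":0,"dz":0,"ax":0,"ay":0,"az":-1,"fingers":-1}]'
python3 -m crank '[{"dx":0,"dy":0,"dz":0,"ax":0,"ay":0,"az":-1,"fingers":-1},{"dx":0,"dy":0,"dz":0,"ax":0,"ay":0,"az":-1,"fingers":-1},{"dx":0,"dy":0,"dz":0,"ax":0,"ay":0,"az":-1,"fingers":-1},{"dx":0,"dy":0,"dz":0,"ax":0,"ay":0,"az":-1,"fingers":-1},{"dx":0,"dy":0,"dz":0,"ax":0,"ay":0,"az":-1,"fingers":-1},{"dx":0,"dy":0,"dz":0,"ax":0,"ay":0,"az":-1,"fingers":-1},{"dx":0,"dy":0,"dz":0,"ax":0,"ay":0,"az":-1,"fingers":-1},{"dx":0,"dy":0,"dz":0,"ax":0,"ay":0,"az":-1,"fingers":-1},{"dx":0,"dy":0,"dz":0,"ax":0,"ay":0,"az":-1,"fingers":-1},{"dx":0,"dy":0,"dz":0,"ax":0,"ay":0,"az":-1,"fingers":-1},{"dx":0,"dy":0,"dz":0,"ax":0,"ay":0,"az":-1,"fingers":-1},{"dx":0,"dy":0,"dz":0,"ax":0,"ay":0,"az":-1,"fingers":-1}]'
python3 -m crank '[{"dx":0,"dy":0,"dz":0,"ax":0,"ay":0,"az":-1,"fingers":-1},{"dx":0,"dy":0,"dz":0,"ax":0,"ay":0,"az":-1,"fingers":-1},{"dx":0,"dy":0,"dz":0,"ax":0,"ay":0,"az":-1,"fingers":-1},{"dx":0,"dy":0,"dz":0,"ax":0,"ay":0,"az":-1,"fingers":-1},{"dx":0,"dy":0,"dz":0,"ax":0,"ay":0,"az":-1,"fingers":-1},{"dx":0,"dy":0,"dz":0,"ax":0,"ay":0,"az":-1,"fingers":-1},{"dx":0,"dy":0,"dz":0,"ax":0,"ay":0,"az":-1,"fingers":-1},{"dx":0,"dy":0,"dz":0,"ax":0,"ay":0,"az":-1,"fingers":-1},{"dx":0,"dy":0,"dz":0,"ax":0,"ay":0,"az":0,"fingers":-1}]'
cat > v.py <<'E'
from h import *
import sys
np.set_printoptions(precision=1,suppress=True)
p,c=grab('wrist');save(p,sys.argv[1]); print(bot.get_state()['joints'].round(3))
for l in ['burner','burner_grip']:
    for d in bot.spot_point(l,p)[:2]:
        Q=w(c,d['at']);print(l,Q,round(d['confidence'],2),np.array(px(p,c,Q)))
def ray(u,v,z):
    d=c[:3,:3]@np.array([(u-p['cx'])/p['fx'],(v-p['cy'])/p['fy'],1]); return c[:3,3]+d*(z-c[2,3])/d[2]
g=p['img'].max(2)
plan([388,300,38],np.pi-.05,-8,True)
E
python3 v.py w3.png
```

```text
time: 10.05
position: [294.6, 298.8, 306.4]
ee_rot: [3.023, -0.068, 1.03]
contact_force: [0.3, 0.2, 0.5]
gripper_width: 1.001
grasp_force: 0.0
time: 11.25
position: [294.6, 298.8, 306.4]
ee_rot: [3.04, 0.092, 2.278]
contact_force: [-0.3, 0.5, -0.2]
gripper_width: 1.002
grasp_force: 0.0
time: 12.15
position: [294.6, 298.9, 306.4]
ee_rot: [3.141, 0.137, 3.118]
contact_force: [-0.2, -0.1, 0.3]
gripper_width: 1.001
grasp_force: 0.0
[ 0.7  0.3  2.1 -0.1  0.7 -0.7]
burner [466.2 617.1  -0.4] 0.85 [587.5 281.4]
burner [569.9 293.8   1.8] 0.68 [322.5 346. ]
burner_grip [392.1 453.2  33.3] 0.92 [478.8 249.5]
burner_grip [389.8 300.3  35.9] 0.77 [325.2 252. ]
TCP target [366.5 301.1 191.2] turn [ 0.  -0.   0.2] shift in turned frame [-2.2  0.2  5. ]
```

View pics/w3.png

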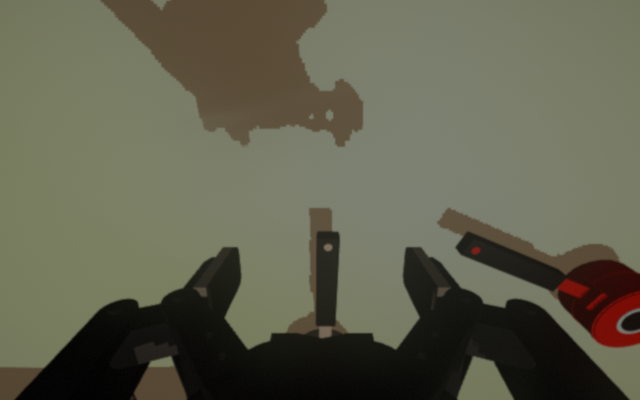

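The handle lies between the open fingers, from its end face at (328,232) to the strap at (325,327).

```bash
python3 - <<'E'
from h import *
np.set_printoptions(precision=1,suppress=True)
p,c=grab('wrist');g=p['img'].max(2)
def ray(u,v,z):
    d=c[:3,:3]@np.array([(u-p['cx'])/p['fx'],(v-p['cy'])/p['fy'],1]); return c[:3,3]+d*(z-c[2,3])/d[2]
a=[]
for v in range(240,322,8):
    uu=np.nonzero(g[v,300:350]<60)[0]+300
    uu=uu[(uu>312)] 
    q=ray((uu.min()+uu.max())/2,v,45);a.append(q);print(v,uu.min(),uu.max(),q, round(np.linalg.norm(ray(uu.max(),v,45)-ray(uu.min(),v,45)),1))
a=np.array(a);k=np.polyfit(a[:,0],a[:,1],1);print('yaw',np.arctan(k[0]),'y at 390',np.polyval(k,390))
col=g[220:245,328];print(col); print('end face',ray(328,232,45))
E
```

```text
240 317 338 [369.7 302.9  45. ] 19.5
248 317 338 [378.6 302.7  45. ] 19.8
256 317 337 [387.8 302.1  45. ] 19.1
264 317 337 [397.2 301.9  45. ] 19.4
272 317 336 [407.  301.2  45. ] 18.7
280 317 336 [417. 301.  45.] 19.0
288 316 336 [427.3 300.3  45. ] 20.3
296 316 335 [438.  299.6  45. ] 19.6
304 316 335 [449.  299.3  45. ] 19.9
312 316 335 [460.4 299.1  45. ] 20.3
320 316 335 [472.1 298.9  45. ] 20.6
yaw -0.04243087213655851 y at 390 302.0198605036058
[93 94 94 94 93 94 93 94 94 93 87 69 46 37 36 36 36 37 38 39 41 43 45 64
 96]
end face [361.  303.5  45. ]
```

```bash
python3 -c "
from h import *
plan([386,302.1,38],np.pi-.042,-8,True)"
```

```text
TCP target [364.5 303.  191.2] turn [ 0.03 -0.03  0.14] shift in turned frame [-2.12  0.27  4.96]
```

```bash
python3 -m crank '[{"dx":-0.5,"dy":0.1,"dz":0.5,"ax":0.03,"ay":-0.03,"az":0.14,"fingers":-1},{"dx":-0.5,"dy":0.1,"dz":0.8,"ax":0,"ay":0,"az":0,"fingers":-1},{"dx":-0.5,"dy":0.07,"dz":0.8,"ax":0,"ay":0,"az":0,"fingers":-1},{"dx":-0.5,"dy":0,"dz":0.8,"ax":0,"ay":0,"az":0,"fingers":-1},{"dx":-0.12,"dy":0,"dz":0.8,"ax":0,"ay":0,"az":0,"fingers":-1},{"dx":0,"dy":0,"dz":0.8,"ax":0,"ay":0,"az":0,"fingers":-1},{"dx":0,"dy":0,"dz":0.46,"ax":0,"ay":0,"az":0,"fingers":-1},{"dx":0,"dy":0,"dz":0,"ax":0,"ay":0,"az":0,"fingers":-1},{"dx":0,"dy":0,"dz":0,"ax":0,"ay":0,"az":0,"fingers":-1}]'
python3 -c "
from h import *
print(gp().round(1));plan([386,302.1,38],np.pi-.042,-8,True)"
```

```text
time: 13.25
position: [364.2, 303.8, 191.4]
ee_rot: [3.141, 0.139, 3.102]
contact_force: [0.5, 0.3, 0.1]
gripper_width: 0.999
grasp_force: 0.0
[385.6 303.   38.2]
TCP target [364.5 303.  191.2] turn [ 0.01 -0.    0.02] shift in turned frame [-0.01 -0.03  0.01]
```

```bash
python3 -m crank '[{"dx":0,"dy":0.03,"dz":0,"ax":0,"ay":0,"az":0,"fingers":1},{"dx":0,"dy":0,"dz":0,"ax":0,"ay":0,"az":0,"fingers":1},{"dx":0,"dy":0,"dz":0,"ax":0,"ay":0,"az":0,"fingers":1},{"dx":0,"dy":0,"dz":0,"ax":0,"ay":0,"az":0,"fingers":1},{"dx":0,"dy":0,"dz":0,"ax":0,"ay":0,"az":0,"fingers":1},{"dx":0,"dy":0,"dz":0,"ax":0,"ay":0,"az":0,"fingers":1},{"dx":0,"dy":0,"dz":0,"ax":0,"ay":0,"az":0,"fingers":1},{"dx":0,"dy":0,"dz":0,"ax":0,"ay":0,"az":0,"fingers":1},{"dx":0,"dy":0,"dz":0,"ax":0,"ay":0,"az":0,"fingers":1},{"dx":0,"dy":0,"dz":0,"ax":0,"ay":0,"az":0,"fingers":1}]' 110
```

```text
time: 14.25
position: [364.1, 304.4, 191.0]
ee_rot: [3.142, 0.139, 3.102]
contact_force: [-0.9, -0.0, 1.4]
gripper_width: 0.241
grasp_force: 107.5
```

```bash
python3 -m crank '[{"dx":0,"dy":0,"dz":-0.2,"ax":0,"ay":0,"az":0,"fingers":1},{"dx":0,"dy":0,"dz":-0.3,"ax":0,"ay":0,"az":0,"fingers":1},{"dx":0,"dy":0,"dz":-0.4,"ax":0,"ay":0,"az":0,"fingers":1},{"dx":0,"dy":0,"dz":-0.4,"ax":0,"ay":0,"az":0,"fingers":1},{"dx":0,"dy":0,"dz":-0.4,"ax":0,"ay":0,"az":0,"fingers":1},{"dx":0,"dy":0,"dz":-0.3,"ax":0,"ay":0,"az":0,"fingers":1},{"dx":0,"dy":0,"dz":0,"ax":0,"ay":0,"az":0,"fingers":1},{"dx":0,"dy":0,"dz":0,"ax":0,"ay":0,"az":0,"fingers":1}]'
cat > sv.py <<'E'
from h import *
import sys
np.set_printoptions(precision=1,suppress=True)
G=gp(); s=bot.get_state(); y=s['ee_rot'][2]-np.pi; print('grasp',G,'tq',s['wrist_torque'],'F',s['contact_force'],'yaw',y)
for n in ['scene','side']:
    p,c=grab(n)
    if len(sys.argv)>1: save(p,n+sys.argv[1])
    for l in ['burner','burner_grip']:
        for d in bot.spot_point(l,p)[:4]:
            P=w(c,d['at']); print(n,l,P,'rel',P-G,round(d['confidence'],2))
E
python3 sv.py 3.png
```

```text
time: 15.05
position: [357.2, 304.7, 240.6]
ee_rot: [3.141, 0.139, 3.102]
contact_force: [-0.6, -0.3, -3.2]
gripper_width: 0.233
grasp_force: 107.6
grasp [378.7 303.9  87.4] tq [-0.   0.7  0. ] F [-0.6 -0.3 -3.2] yaw -0.03940756612967222
scene burner [ 378.1 -148.9    0.4] rel [  -0.5 -452.7  -87.1] 0.78
scene burner [466.8 619.8  -0.3] rel [ 88.1 316.  -87.7] 0.62
scene burner [562.5 293.4  47.4] rel [183.8 -10.5 -40. ] 0.58
scene burner [ 590.7 -294.4    1.8] rel [ 212.1 -598.2  -85.7] 0.47
scene burner_grip [381.2 310.4  86.2] rel [ 2.6  6.6 -1.3] 0.83
scene burner_grip [ 323.9 -316.1   35.6] rel [ -54.8 -619.9  -51.9] 0.74
scene burner_grip [390.1 451.   38.1] rel [ 11.4 147.2 -49.4] 0.57
side burner [557.1 298.6  48.3] rel [178.5  -5.3 -39.2] 0.97
side burner [ 381.1 -153.    -2.4] rel [   2.4 -456.8  -89.9] 0.6
side burner [463.2 619.8  -0.5] rel [ 84.6 316.  -88. ] 0.56
side burner_grip [389.3 452.9  38.9] rel [ 10.6 149.  -48.6] 0.91
side burner_grip [382.8 304.9  90.3] rel [4.1 1.  2.9] 0.89
side burner_grip [ 322.6 -318.5   36.3] rel [ -56.  -622.4  -51.2] 0.86
```

```bash
python3 -c "
from h import *
plan([412,-45.7,75],np.pi-.012,-8,True)"
```

```text
TCP target [390.5 -45.4 228.2] turn [-0.04 -0.01 -0.26] shift in turned frame [ -1.42 -13.98   0.68]
```

```bash
python3 -m crank '[{"dx":-0.1,"dy":-0.3,"dz":0,"ax":-0.02,"ay":0,"az":0,"fingers":1},{"dx":-0.1,"dy":-0.6,"dz":0,"ax":-0.02,"ay":0,"az":-0.13,"fingers":1},{"dx":-0.1,"dy":-0.9,"dz":0,"ax":0,"ay":0,"az":-0.13,"fingers":1},{"dx":-0.1,"dy":-0.9,"dz":0,"ax":0,"ay":0,"az":0,"fingers":1},{"dx":-0.1,"dy":-0.9,"dz":0,"ax":0,"ay":0,"az":0,"fingers":1},{"dx":-0.1,"dy":-0.9,"dz":0,"ax":0,"ay":0,"az":0,"fingers":1},{"dx":-0.1,"dy":-0.9,"dz":0,"ax":0,"ay":0,"az":0,"fingers":1},{"dx":-0.1,"dy":-0.9,"dz":0,"ax":0,"ay":0,"az":0,"fingers":1},{"dx":-0.1,"dy":-0.9,"dz":0,"ax":0,"ay":0,"az":0,"fingers":1},{"dx":-0.1,"dy":-0.9,"dz":0,"ax":0,"ay":0,"az":0,"fingers":1},{"dx":-0.1,"dy":-0.9,"dz":0,"ax":0,"ay":0,"az":0,"fingers":1},{"dx":-0.1,"dy":-0.9,"dz":0,"ax":0,"ay":0,"az":0,"fingers":1}]'
python3 -m crank '[{"dx":-0.1,"dy":-0.9,"dz":0,"ax":0,"ay":0,"az":0,"fingers":1},{"dx":-0.1,"dy":-0.9,"dz":0.1,"ax":0,"ay":0,"az":0,"fingers":1},{"dx":0,"dy":-0.9,"dz":0.2,"ax":0,"ay":0,"az":0,"fingers":1},{"dx":0,"dy":-0.8,"dz":0.2,"ax":0,"ay":0,"az":0,"fingers":1},{"dx":0,"dy":-0.5,"dz":0.2,"ax":0,"ay":0,"az":0,"fingers":1},{"dx":0,"dy":-0.2,"dz":0,"ax":0,"ay":0,"az":0,"fingers":1},{"dx":0,"dy":0,"dz":0,"ax":0,"ay":0,"az":0,"fingers":1},{"dx":0,"dy":0,"dz":0,"ax":0,"ay":0,"az":0,"fingers":1}]'
python3 sv.py 4.png; python3 -c "
from h import *
print(bot.get_state()['joints'].round(2));plan([412,-45.7,75],np.pi-.012,-8,True)"
```

```text
time: 16.55
position: [382.9, 55.4, 244.5]
ee_rot: [3.141, 0.139, 3.13]
contact_force: [0.4, 1.0, -3.5]
gripper_width: 0.234
grasp_force: 107.7
time: 17.35
position: [389.2, -48.1, 228.0]
ee_rot: [3.141, 0.139, 3.13]
contact_force: [0.3, 0.6, -3.0]
gripper_width: 0.237
grasp_force: 107.8
grasp [410.6 -48.3  74.8] tq [-0.   0.7  0. ] F [ 0.3  0.6 -3. ] yaw -0.011716415084802811
scene burner [589.9 -52.6  34.5] rel [179.3  -4.2 -40.3] 0.84
scene burner [464.2 615.5   0.2] rel [ 53.6 663.8 -74.6] 0.83
scene burner [ 587.8 -298.     2.2] rel [ 177.2 -249.7  -72.6] 0.34
scene burner_grip [415.1 -45.1  73.2] rel [ 4.5  3.3 -1.6] 0.94
side burner [ 381.3 -150.3    0.9] rel [ -29.4 -101.9  -73.9] 0.92
side burner [593.2 -50.5  35.3] rel [182.6  -2.2 -39.5] 0.89
side burner [460.5 620.2   0.1] rel [ 49.9 668.5 -74.7] 0.85
side burner_grip [420.  -47.   76.7] rel [9.3 1.3 1.9] 0.94
side burner_grip [387.5 453.4  39.6] rel [-23.1 501.8 -35.2] 0.85
side burner_grip [ 323.8 -320.5   33.7] rel [ -86.9 -272.2  -41.1] 0.57
[-0.25  0.38  2.21  0.08  0.42 -1.88]
TCP target [390.5 -45.4 228.2] turn [ 0.01 -0.    0.01] shift in turned frame [-0.05  0.11 -0.01]
```

```bash
python3 -m crank '[{"dx":0.04,"dy":0.06,"dz":0.3,"ax":0,"ay":0,"az":0,"fingers":1},{"dx":0.04,"dy":0.06,"dz":0.29,"ax":0,"ay":0,"az":0,"fingers":1},{"dx":0,"dy":0,"dz":0,"ax":0,"ay":0,"az":0,"fingers":1},{"dx":0,"dy":0,"dz":0,"ax":0,"ay":0,"az":0,"fingers":1}]'
python3 - <<'E'
from h import *
np.set_printoptions(precision=1,suppress=True)
G=gp();print('G',G)
for n in ['scene','side']:
    p,c=grab(n)
    for i in range(2):
        p,c=grab(n)
        for d in bot.spot_point('burner',p):
            P=w(c,d['at'])
            if abs(P[1]+50)<40 and abs(P[0]-590)<40: print(n,P-G,P,d['confidence'])
    m=[x for x in bot.outline_of('burner',p)]
    for x in m:
        v,u=np.nonzero(x['region'])
        q=px(p,c,G+np.array([180,-2,0]))
        if abs(u.mean()-q[0])<60 and abs(v.mean()-q[1])<60: print('outline',u.min(),u.max(),v.min(),v.max(),q)
    if n=='scene':
        im=p['img'][110:235,300:445,::-1];cv2.imwrite('pics/crop2.png',cv2.resize(im,None,fx=5,fy=4.8,interpolation=cv2.INTER_CUBIC))
E
```

```text
time: 18.05
position: [389.3, -45.3, 212.6]
ee_rot: [3.141, 0.138, 3.13]
contact_force: [0.1, 1.0, -2.8]
gripper_width: 0.235
grasp_force: 107.7
G [410.6 -45.4  59.3]
scene [183.2  -6.2 -44.9] [593.8 -51.6  14.5] 0.79
scene [183.3  -2.8 -42.9] [593.9 -48.2  16.4] 0.93
outline 342 387 158 201 (np.float64(353.0736960264591), np.float64(169.97283606309495))
outline 385 414 102 142 (np.float64(353.0736960264591), np.float64(169.97283606309495))
side [180.8  -1.1 -37.2] [591.3 -46.5  22.2] 0.71
side [184.5  -4.5 -37.5] [595.1 -49.9  21.8] 0.77
outline 255 298 133 194 (np.float64(268.60056829836753), np.float64(182.584217540303))
```

View pics/crop2.png

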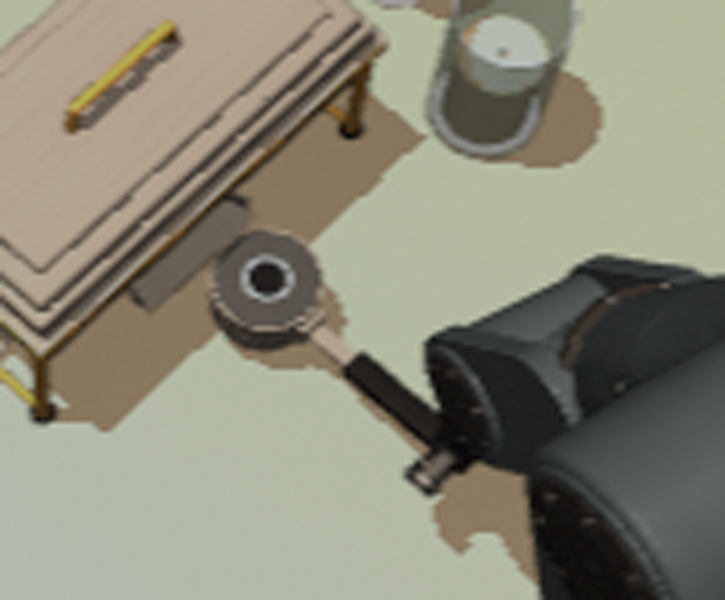

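The burner hangs straight in front of the rack, with its ring centre at about (353.2,168.1) in full-frame pixels.

```bash
python3 - <<'E'
from h import *
np.set_printoptions(precision=1,suppress=True)
p,c=grab('scene')
def ray(u,v,z):
    d=c[:3,:3]@np.array([(u-p['cx'])/p['fx'],(v-p['cy'])/p['fy'],1]); return c[:3,3]+d*(z-c[2,3])/d[2]
for z in (72,78,81): print(z,ray(353.2,168.1,z))
# wrist view of handle relative
p,c=grab('wrist'); g=p['img'].max(2); print(bot.get_state()['wrist_torque'])
E
```

```text
72 [592.2 -48.8  72. ]
78 [590.9 -46.6  78. ]
81 [590.2 -45.6  81. ]
[ 0.   0.6 -0. ]
```

```bash
python3 -m crank '[{"dx":-0.38,"dy":0,"dz":0.05,"ax":0,"ay":0,"az":0,"fingers":1},{"dx":-0.38,"dy":0,"dz":0.05,"ax":0,"ay":0,"az":0,"fingers":1},{"dx":-0.38,"dy":0,"dz":0.05,"ax":0,"ay":0,"az":0,"fingers":1},{"dx":-0.38,"dy":0,"dz":0.05,"ax":0,"ay":0,"az":0,"fingers":1},{"dx":-0.38,"dy":0,"dz":0.05,"ax":0,"ay":0,"az":0,"fingers":1},{"dx":-0.38,"dy":0,"dz":0.05,"ax":0,"ay":0,"az":0,"fingers":1},{"dx":0,"dy":0,"dz":0,"ax":0,"ay":0,"az":0,"fingers":1}]'
python3 -m crank '[{"dx":-0.38,"dy":0,"dz":0.05,"ax":0,"ay":0,"az":0,"fingers":1},{"dx":-0.38,"dy":0,"dz":0.05,"ax":0,"ay":0,"az":0,"fingers":1},{"dx":-0.38,"dy":0,"dz":0.05,"ax":0,"ay":0,"az":0,"fingers":1},{"dx":-0.38,"dy":0,"dz":0.05,"ax":0,"ay":0,"az":0,"fingers":1},{"dx":0,"dy":0,"dz":0,"ax":0,"ay":0,"az":0,"fingers":1},{"dx":0,"dy":0,"dz":0,"ax":0,"ay":0,"az":0,"fingers":1}]'
python3 sv.py 5.png
```

```text
time: 19.45
position: [448.0, -46.1, 213.5]
ee_rot: [3.141, 0.14, 3.13]
contact_force: [-0.2, 0.8, -2.7]
gripper_width: 0.232
grasp_force: 107.7
time: 20.05
position: [485.1, -46.5, 213.6]
ee_rot: [3.141, 0.139, 3.13]
contact_force: [0.2, -0.8, -3.1]
gripper_width: 0.235
grasp_force: 107.7
grasp [506.5 -46.6  60.3] tq [0.1 0.7 0. ] F [ 0.2 -0.8 -3.1] yaw -0.01184559259803164
scene burner [463.5 620.2  -1.8] rel [-42.9 666.8 -62.2] 0.7
scene burner [688.3 -54.3  19.4] rel [181.9  -7.7 -40.9] 0.59
scene burner_grip [510.3 -43.2  57.2] rel [ 3.8  3.4 -3.2] 0.69
side burner [461.7 620.2  -0.5] rel [-44.7 666.8 -60.9] 0.71
side burner_grip [390.2 451.3  37.7] rel [-116.3  498.   -22.6] 0.73
side burner_grip [510.9 -47.8  62.1] rel [ 4.5 -1.2  1.7] 0.72
side burner_grip [ 319.7 -318.4   36.6] rel [-186.7 -271.8  -23.8] 0.62
```

```bash
python3 -m crank '[{"dx":0.01,"dy":0,"dz":0.08,"ax":0,"ay":0,"az":0,"fingers":1},{"dx":0.01,"dy":0,"dz":0.08,"ax":0,"ay":0,"az":0,"fingers":1},{"dx":0.01,"dy":0,"dz":0.06,"ax":0,"ay":0,"az":0,"fingers":1},{"dx":0,"dy":0,"dz":0,"ax":0,"ay":0,"az":0,"fingers":1},{"dx":0,"dy":0,"dz":0,"ax":0,"ay":0,"az":0,"fingers":1}]'
cat > f.py <<'E'
from h import *
np.set_printoptions(precision=2,suppress=True)
s=bot.get_state();print('G',gp(),'F',s['contact_force'],'T',s['wrist_torque'],'rpy',s['ee_rot'])
E
python3 f.py; python3 -m crank '[{"dx":0.01,"dy":0,"dz":0.04,"ax":0,"ay":0,"az":0,"fingers":1},{"dx":0,"dy":0,"dz":0,"ax":0,"ay":0,"az":0,"fingers":1},{"dx":0,"dy":0,"dz":0,"ax":0,"ay":0,"az":0,"fingers":1}]'; python3 f.py
```

```text
time: 20.85
position: [485.2, -46.5, 208.2]
ee_rot: [3.141, 0.139, 3.13]
contact_force: [-0.6, 0.5, -2.0]
gripper_width: 0.233
grasp_force: 107.8
G [506.66 -46.7   54.98] F [-0.57  0.46 -1.99] T [ 0.07  0.56 -0.03] rpy [3.14 0.14 3.13]
time: 21.15
position: [485.1, -46.5, 207.2]
ee_rot: [3.141, 0.139, 3.13]
contact_force: [-0.2, 0.3, -1.3]
gripper_width: 0.235
grasp_force: 107.8
G [506.61 -46.7   54.02] F [-0.21  0.34 -1.33] T [ 0.    0.38 -0.04] rpy [3.14 0.14 3.13]
```

```bash
python3 -m crank '[{"dx":0.01,"dy":0,"dz":0.04,"ax":0,"ay":0,"az":0,"fingers":1},{"dx":0,"dy":0,"dz":0,"ax":0,"ay":0,"az":0,"fingers":1},{"dx":0,"dy":0,"dz":0,"ax":0,"ay":0,"az":0,"fingers":1}]'; python3 f.py; python3 -m crank '[{"dx":0.01,"dy":0,"dz":0.04,"ax":0,"ay":0,"az":0,"fingers":1},{"dx":0,"dy":0,"dz":0,"ax":0,"ay":0,"az":0,"fingers":1},{"dx":0,"dy":0,"dz":0,"ax":0,"ay":0,"az":0,"fingers":1}]'; python3 f.py
```

```text
time: 21.45
position: [485.0, -46.5, 206.2]
ee_rot: [3.141, 0.139, 3.13]
contact_force: [-1.0, -0.0, -1.0]
gripper_width: 0.238
grasp_force: 107.9
G [506.51 -46.72  52.99] F [-1.02 -0.03 -0.98] T [-0.02  0.32 -0.01] rpy [3.14 0.14 3.13]
time: 21.75
position: [484.9, -46.5, 205.2]
ee_rot: [3.141, 0.139, 3.13]
contact_force: [-1.7, 0.3, 1.2]
gripper_width: 0.237
grasp_force: 108.1
G [506.35 -46.72  51.98] F [-1.68  0.3   1.2 ] T [ 0.02  0.28 -0.06] rpy [3.14 0.14 3.13]
```

```bash
python3 -m crank '[{"dx":0,"dy":0,"dz":0,"ax":0,"ay":0,"az":0,"fingers":1},{"dx":0,"dy":0,"dz":0,"ax":0,"ay":0,"az":0,"fingers":1},{"dx":-0.12,"dy":0,"dz":0.015,"ax":0,"ay":0,"az":0,"fingers":1},{"dx":-0.12,"dy":0,"dz":0.015,"ax":0,"ay":0,"az":0,"fingers":1},{"dx":-0.12,"dy":0,"dz":0.015,"ax":0,"ay":0,"az":0,"fingers":1},{"dx":0,"dy":0,"dz":0,"ax":0,"ay":0,"az":0,"fingers":1}]' 40; python3 f.py; python3 -m crank '[{"dx":-0.12,"dy":0,"dz":0.016,"ax":0,"ay":0,"az":0,"fingers":1},{"dx":-0.12,"dy":0,"dz":0.016,"ax":0,"ay":0,"az":0,"fingers":1},{"dx":-0.12,"dy":0,"dz":0.016,"ax":0,"ay":0,"az":0,"fingers":1},{"dx":-0.12,"dy":0,"dz":0.016,"ax":0,"ay":0,"az":0,"fingers":1},{"dx":-0.12,"dy":0,"dz":0.016,"ax":0,"ay":0,"az":0,"fingers":1},{"dx":0,"dy":0,"dz":0,"ax":0,"ay":0,"az":0,"fingers":1}]'; python3 f.py
```

```text
time: 22.35
position: [494.5, -46.6, 205.3]
ee_rot: [3.141, 0.14, 3.13]
contact_force: [1.6, 0.9, 0.0]
gripper_width: 0.237
grasp_force: 108.1
G [516.16 -46.86  52.16] F [1.61 0.91 0.03] T [ 0.02 -0.14  0.03] rpy [3.14 0.14 3.13]
time: 22.95
position: [509.6, -46.9, 205.4]
ee_rot: [3.141, 0.14, 3.13]
contact_force: [0.7, 0.6, -0.6]
gripper_width: 0.237
grasp_force: 108.1
G [531.22 -47.07  52.26] F [ 0.66  0.57 -0.59] T [ 0.05 -0.15  0.14] rpy [3.14 0.14 3.13]
```

```bash
python3 -m crank '[{"dx":-0.1,"dy":0,"dz":0.014,"ax":0,"ay":0,"az":0,"fingers":1},{"dx":-0.1,"dy":0,"dz":0.014,"ax":0,"ay":0,"az":0,"fingers":1},{"dx":-0.1,"dy":0,"dz":0.014,"ax":0,"ay":0,"az":0,"fingers":1},{"dx":-0.1,"dy":0,"dz":0.014,"ax":0,"ay":0,"az":0,"fingers":1},{"dx":0,"dy":0,"dz":0,"ax":0,"ay":0,"az":0,"fingers":1}]'; python3 f.py; python3 -m crank '[{"dx":-0.1,"dy":0,"dz":0.016,"ax":0,"ay":0,"az":0,"fingers":1},{"dx":-0.1,"dy":0,"dz":0.016,"ax":0,"ay":0,"az":0,"fingers":1},{"dx":0,"dy":0,"dz":0,"ax":0,"ay":0,"az":0,"fingers":1}]'; python3 f.py;  python3 -m crank '[{"dx":-0.1,"dy":0,"dz":0.016,"ax":0,"ay":0,"az":0,"fingers":1},{"dx":-0.1,"dy":0,"dz":0.016,"ax":0,"ay":0,"az":0,"fingers":1},{"dx":0,"dy":0,"dz":0,"ax":0,"ay":0,"az":0,"fingers":1}]'; python3 f.py
```

```text
time: 23.45
position: [519.6, -47.0, 205.4]
ee_rot: [3.141, 0.14, 3.13]
contact_force: [1.0, 0.5, -0.1]
gripper_width: 0.23
grasp_force: 108.1
G [541.19 -47.16  52.26] F [ 1.    0.47 -0.15] T [ 0.04  0.01 -0.  ] rpy [3.14 0.14 3.13]
time: 23.75
position: [524.6, -47.0, 205.3]
ee_rot: [3.141, 0.14, 3.13]
contact_force: [-0.3, 0.5, -0.8]
gripper_width: 0.234
grasp_force: 108.1
G [546.16 -47.2   52.14] F [-0.3   0.54 -0.81] T [ 0.05 -0.05  0.01] rpy [3.14 0.14 3.13]
time: 24.05
position: [529.7, -47.1, 205.2]
ee_rot: [3.141, 0.14, 3.13]
contact_force: [0.4, -0.2, 1.3]
gripper_width: 0.236
grasp_force: 108.1
G [551.23 -47.26  52.04] F [ 0.38 -0.2   1.34] T [ 0.   -0.03  0.07] rpy [3.14 0.14 3.13]
```

```bash
for i in 1; do python3 -m crank '[{"dx":-0.06,"dy":0,"dz":0.01,"ax":0,"ay":0,"az":0,"fingers":1},{"dx":0,"dy":0,"dz":0,"ax":0,"ay":0,"az":0,"fingers":1}]' >/dev/null; python3 f.py; done; python3 -m crank '[{"dx":-0.06,"dy":0,"dz":0.01,"ax":0,"ay":0,"az":0,"fingers":1},{"dx":0,"dy":0,"dz":0,"ax":0,"ay":0,"az":0,"fingers":1}]' >/dev/null; python3 f.py; python3 -m crank '[{"dx":-0.06,"dy":0,"dz":0.01,"ax":0,"ay":0,"az":0,"fingers":1},{"dx":0,"dy":0,"dz":0,"ax":0,"ay":0,"az":0,"fingers":1}]' >/dev/null; python3 f.py;
```

```text
G [552.4  -47.26  51.93] F [-1.57  0.25  0.67] T [-0.02  0.12  0.01] rpy [3.14 0.14 3.13]
G [554.35 -47.29  51.93] F [ 3.31  1.08 -3.09] T [0.16 0.1  0.16] rpy [3.14 0.14 3.13]
G [555.07 -47.21  51.53] F [ 0.6   0.45 -2.9 ] T [0.03 0.55 0.05] rpy [3.14 0.14 3.13]
```

Support has vanished (Fz back to full weight), so the foot is over the recess. Lowering gently.

```bash
D='[{"dx":0.005,"dy":0,"dz":0.04,"ax":0,"ay":0,"az":0,"fingers":1}]'; python3 -m crank '[{"dx":0.01,"dy":0,"dz":0.04,"ax":0,"ay":0,"az":0,"fingers":1},{"dx":0,"dy":0,"dz":0,"ax":0,"ay":0,"az":0,"fingers":1}]' >/dev/null; python3 f.py; python3 -m crank '[{"dx":0.01,"dy":0,"dz":0.04,"ax":0,"ay":0,"az":0,"fingers":1},{"dx":0,"dy":0,"dz":0,"ax":0,"ay":0,"az":0,"fingers":1}]' >/dev/null; python3 f.py
```

```text
G [554.96 -47.24  50.57] F [-0.4  -0.31 -1.8 ] T [0.01 0.53 0.03] rpy [3.14 0.14 3.13]
G [554.99 -47.29  49.67] F [-1.1  -0.02 -0.29] T [0.02 0.54 0.02] rpy [3.14 0.14 3.13]
```

```bash
python3 -m crank '[{"dx":0,"dy":0,"dz":0,"ax":0,"ay":0,"az":0,"fingers":1},{"dx":0,"dy":0,"dz":0,"ax":0,"ay":0,"az":0,"fingers":1}]' >/dev/null; python3 f.py; python3 -m crank '[{"dx":0.01,"dy":0,"dz":0.04,"ax":0,"ay":0,"az":0,"fingers":1},{"dx":0,"dy":0,"dz":0,"ax":0,"ay":0,"az":0,"fingers":1},{"dx":0,"dy":0,"dz":0,"ax":0,"ay":0,"az":0,"fingers":1}]' >/dev/null; python3 f.py
```

```text
G [555.04 -47.26  49.79] F [-0.65  0.12 -1.67] T [ 0.01  0.44 -0.03] rpy [3.14 0.14 3.13]
G [555.01 -47.3   48.77] F [-1.39 -0.07 -1.04] T [0.06 0.37 0.03] rpy [3.14 0.14 3.13]
```

```bash
python3 -m crank '[{"dx":0.01,"dy":0,"dz":0.04,"ax":0,"ay":0,"az":0,"fingers":1},{"dx":0,"dy":0,"dz":0,"ax":0,"ay":0,"az":0,"fingers":1},{"dx":0,"dy":0,"dz":0,"ax":0,"ay":0,"az":0,"fingers":1}]' >/dev/null; python3 f.py; python3 -m crank '[{"dx":0,"dy":0,"dz":0.03,"ax":0,"ay":0,"az":0,"fingers":1},{"dx":0,"dy":0,"dz":0,"ax":0,"ay":0,"az":0,"fingers":1},{"dx":0,"dy":0,"dz":0,"ax":0,"ay":0,"az":0,"fingers":1}]' >/dev/null; python3 f.py; python3 sv.py 6.png | grep -v 62
```

```text
G [554.9  -47.29  47.75] F [-0.98 -0.29  0.36] T [0.06 0.25 0.02] rpy [3.14 0.14 3.13]
G [554.96 -47.28  47.05] F [-1.95  0.43  1.6 ] T [-0.    0.3  -0.01] rpy [3.14 0.14 3.13]
grasp [555.  -47.3  47.1] tq [-0.   0.3 -0. ] F [-2.   0.4  1.6] yaw -0.011923145958419035
scene burner_grip [386.4 453.5  36.6] rel [-168.5  500.7  -10.5] 0.8
scene burner_grip [558.1 -42.2  44.3] rel [ 3.2  5.1 -2.7] 0.45
side burner [ 382.9 -148.8   -2.1] rel [-172.  -101.5  -49.2] 0.82
side burner_grip [389.8 453.2  39.2] rel [-165.1  500.5   -7.9] 0.9
side burner_grip [ 322.4 -319.5   35.4] rel [-232.5 -272.3  -11.6] 0.68
side burner_grip [560.8 -46.4  47.9] rel [5.8 0.9 0.8] 0.45
```

```bash
python3 -m crank '[{"dx":0,"dy":0,"dz":0,"ax":0,"ay":0,"az":0,"fingers":0.3},{"dx":0,"dy":0,"dz":0,"ax":0,"ay":0,"az":0,"fingers":0},{"dx":0,"dy":0,"dz":0,"ax":0,"ay":0,"az":0,"fingers":-0.5},{"dx":0,"dy":0,"dz":0,"ax":0,"ay":0,"az":0,"fingers":-1},{"dx":0,"dy":0,"dz":0,"ax":0,"ay":0,"az":0,"fingers":-1},{"dx":0,"dy":0,"dz":0,"ax":0,"ay":0,"az":0,"fingers":-1},{"dx":0,"dy":0,"dz":0,"ax":0,"ay":0,"az":0,"fingers":-1},{"dx":0,"dy":0,"dz":0,"ax":0,"ay":0,"az":0,"fingers":-1}]'; python3 f.py
python3 -m crank '[{"dx":0,"dy":0,"dz":-0.4,"ax":0,"ay":0,"az":0,"fingers":-1},{"dx":0,"dy":0,"dz":-0.8,"ax":0,"ay":0,"az":0,"fingers":-1},{"dx":0.5,"dy":0,"dz":-0.8,"ax":0,"ay":0,"az":0,"fingers":-1},{"dx":1,"dy":0,"dz":-0.8,"ax":0,"ay":0,"az":0,"fingers":-1},{"dx":1,"dy":0,"dz":-0.4,"ax":0,"ay":0,"az":0,"fingers":-1},{"dx":1,"dy":0,"dz":0,"ax":0,"ay":0,"az":0,"fingers":-1},{"dx":1,"dy":0,"dz":0,"ax":0,"ay":0,"az":0,"fingers":-1},{"dx":0,"dy":0,"dz":0,"ax":0,"ay":0,"az":0,"fingers":-1},{"dx":0,"dy":0,"dz":0,"ax":0,"ay":0,"az":0,"fingers":-1}]'
python3 v.py w5.png; python3 sv.py 7.png
```

```text
time: 27.25
position: [533.5, -47.1, 200.2]
ee_rot: [3.141, 0.139, 3.13]
contact_force: [0.3, 1.0, -0.7]
gripper_width: 0.997
grasp_force: 0.0
G [554.95 -47.27  46.99] F [ 0.35  1.04 -0.73] T [-0.04  0.05  0.04] rpy [3.14 0.14 3.13]
time: 28.15
position: [411.2, -45.8, 264.5]
ee_rot: [3.141, 0.14, 3.129]
contact_force: [0.2, -0.6, 0.1]
gripper_width: 0.999
grasp_force: 0.0
[-0.2  0.3  2.1  0.1  0.5 -1.8]
burner [ 381.7 -151.5   -0.3] 0.76 [186.2 124.9]
burner_grip [558.9 -49.4  45.3] 0.62 [319.4 332.9]
TCP target [366.5 301.1 191.2] turn [0.1 0.  0.4] shift in turned frame [ 2.9 13.8  2.5]
grasp [433.4 -45.9 111. ] tq [0. 0. 0.] F [-0.8 -0.8 -0.6] yaw -0.011737942343797325
scene burner [465.6 620.6  -0.5] rel [  32.1  666.6 -111.5] 0.91
scene burner_grip [388.  452.5  38. ] rel [-45.4 498.5 -73. ] 0.88
scene burner_grip [558.9 -44.4  44.9] rel [125.4   1.6 -66.1] 0.77
side burner [ 380.8 -150.2   -3.1] rel [ -52.7 -104.3 -114.1] 0.96
side burner [461.  618.4  -0.1] rel [  27.6  664.4 -111.1] 0.65
side burner_grip [ 320.7 -315.6   38. ] rel [-112.7 -269.7  -73.1] 0.79
side burner_grip [388.4 453.5  42.1] rel [-45.  499.4 -68.9] 0.73
side burner_grip [561.7 -43.3  47.1] rel [128.2   2.7 -63.9] 0.68
```

View pics/w5.png

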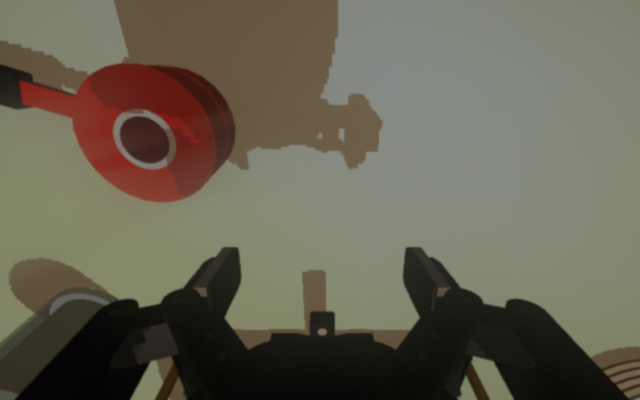

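The handle's end is visible at (321,313), free of the gripper, with the red look-alike undisturbed. One last composite to check that the handle is level.

```bash
python3 - <<'E'
from h import *
p,c=grab('scene');q,d=grab('side')
np.savez('cal.npz',c=c,d=d,k=[p['fx'],p['fy'],p['cx'],p['cy']],l=[q['fx'],q['fy'],q['cx'],q['cy']])
for P in ([540,-47,47],[600,-47,47],[640,-47,47]): print(px(p,c,P),px(q,d,P))
def crop(p,c):
    u,v=map(int,px(p,c,[610,-47,47])); print('origin',u-36,v-36); return cv2.resize(np.ascontiguousarray(p['img'][v-36:v+36,u-36:u+36,::-1]),(396,396),interpolation=cv2.INTER_CUBIC)
cv2.imwrite('pics/comp.png',np.hstack([crop(p,c),crop(q,d)]))
E
```

```text
(np.float64(363.1305612620579), np.float64(180.21391875548278)) (np.float64(276.87265333437506), np.float64(171.56092300730552))
(np.float64(350.8581926802722), np.float64(169.6923612387303)) (np.float64(267.67098887506546), np.float64(186.3506666211324))
(np.float64(342.76758114475575), np.float64(162.75597939448068)) (np.float64(261.41386278368907), np.float64(196.40768305115625))
origin 312 131
origin 230 152
```

View pics/comp.png

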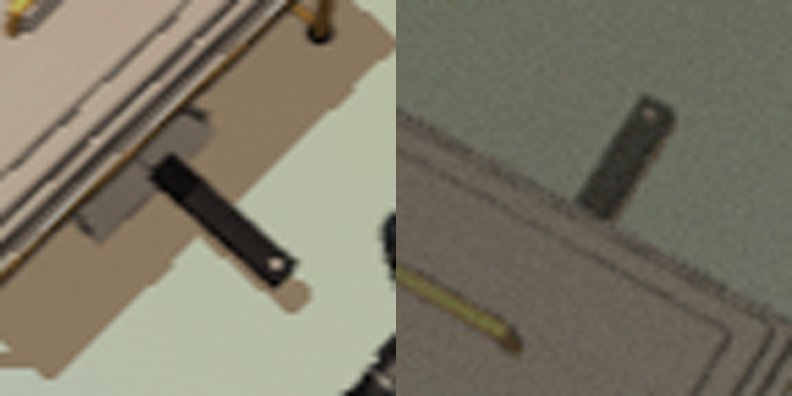

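```bash
python3 - <<'E'
from h import *
np.set_printoptions(precision=1,suppress=True)
z=np.load('cal.npz')
def ray(c,k,u,v):
    d=c[:3,:3]@np.array([(u-k[2])/k[0],(v-k[3])/k[1],1]);return c[:3,3],d/np.linalg.norm(d)
def at(c,k,u,v,h): o,d=ray(c,k,u,v);return o+d*(h-o[2])/d[2]
def tri(a,b):
    (o,d),(e,f)=ray(z['c'],z['k'],*a),ray(z['d'],z['l'],*b)
    t=np.linalg.lstsq(np.c_[d,-f],e-o,rcond=None)[0];return o+d*t[0],e+f*t[1]
print('hole',tri((362.4,179),(276.5,172.7)),'end',tri((363.8,180.1),(277.6,170.9)))
for n,a in dict(end=(363.8,180.1),start=(342.5,161.9)).items(): print(n,at(z['c'],z['k'],*a,54))
print(at(z['d'],z['l'],277.6,170.9,54))
E
```

```text
hole (array([544.5, -47.8,  49.7]), array([544.8, -45.4,  49. ])) end (array([537.7, -47.5,  51.4]), array([537.9, -45. ,  50.6]))
end [537.2 -46.6  54. ]
start [641.2 -46.4  54. ]
[539. -44.  54.]
```

```bash
python3 -c "
from workcell import bot
print(bot.close_job())"
```

```text
the job is handed in; nothing more can be done
None
```

I set the burner down on the rack plate and slid it until its foot dropped into the recess. I then let go with it sitting level, the handle pointing out to the front, and handed the job in at about 29 s. I judged the seating by felt force and measured handle height, since the pan hides the recess.

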